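Set up the soldering hearth

TASK

Get the hearth ready for soldering: slide the tall plain fire board straight up out of the slotted rack and, keeping it upright, lower it all the way down into the channel along the side of the soldering hearth. Then pluck the band ring from the pocket tray and set it down flat in the middle of the charcoal block. Set both down before letting go, do not drop them, and leave the other boards, parts and tools where they are.

Things in the scene. Friction and masses are not known exactly. Their poses are not given: they have to be found in the camera images.
- rack: Wooden rack, fixed to the bench, 150 (x) x 150 (y) x 60 mm high. Three upright slots side by side at y = -46, 0 and +46 mm, each a pair of facing grooves, 14 mm wide and 48 deep, in the two end cheeks: a board stands on the 12 mm base in the rack's x-z plane. Origin: centre of the underside.
- screen: The tall plain fire board: off-white, 100 mm wide (its x), 10 thick (y), 95 high (z), 0.11 kg, loose. The tallest board: its top is 47 mm above the rack's cheeks, the others' 22 mm. In any of the three slots, standing on the rack's base; lifts straight up. Pinch the middle of its top edge across the thickness; a neighbour's face may be 36 mm away. Origin: centre of its lower edge.
- screen_top (a point): Middle of the top edge of the tall fire board, 95 mm above its lower edge.
- honeycomb: Lower fire board with rows of small holes, 100 x 10 x 70 mm high, in the rack; leave it. Origin: centre of its lower edge.
- pad: Lower plain fire board with scorch marks, 100 x 10 x 70 mm high, in the rack; leave it. Origin: centre of its lower edge.
- hearth: Soldering hearth, fixed to the bench: steel tray 190 (x) x 180 (y) mm with a 4 mm floor and a rim 16 mm high, no rim on the channel's side. Along its -y side runs the channel for the fire board, along x; in the tray lies a white tile and on it the dark charcoal block. Origin: centre of the underside.
- channel (a point): Middle of the channel's floor, 4 mm above the bench; axes as the hearth's. The channel is 15 mm wide (y) between walls 22 mm high; above them lips flare to a mouth about 25 mm wide, 32 mm above the channel's floor. End stops leave 124 mm of length (x). The board stands in it with some play and may lean about 0.2 rad.
- block_top (a point): Middle of the top face of the charcoal block, 44 mm above the bench, 90 mm from the channel towards +y; axes as the hearth's. The block is 90 (x) x 64 (y) mm, flat, fixed. The top of a board in the channel is 99 mm above the bench.
- tray: Shallow wooden tray, fixed to the bench, 166 (x) x 112 (y) x 9 mm, six square pockets of 50 mm, 3 along x by 2 along y, pitch 54 mm, 5 mm deep, floor 4 mm above the bench. Origin: centre of the underside.
- band: Wide silver band ring lying flat in a pocket: outside diameter 22 mm, bore 17 mm, 14 mm high, so it stands 9 mm above the pocket walls; about 18 g, loose. The only part in the tray with an open bore right through. Origin: centre of its underside, z along the bore.
- cup: Small round silver cup with a bottom, diameter 18 mm, 11 mm high, in the tray; leave it. Origin: centre of the underside.
- nugget: Smooth flat piece of sea glass, diameter 22 mm, 10 mm high, in the tray; leave it. Origin: centre of the underside.
- stamp: Small square metal block, 16 x 16 x 10 mm, in the tray; leave it. Origin: centre of the underside.
- pliers: Pliers lying on the bench, about 145 x 50 x 12 mm; leave them. Origin: underside, near the pivot.
- flux: Jar with a white cap, diameter 44 mm, 48 mm high, on the bench; leave it. Origin: centre of the underside.
- file: Flat file with a wooden handle lying on the bench, about 245 mm long, 22 mm across the handle; leave it. Origin: underside, where the handle meets the blade.
Things that resemble listed ones, but are neither listed nor needed, are in the scene too. What is shaped like the screen but yellow is not meant.

How it is judged:
By the outcome, as a careful person would: the job done as asked, in the order asked, and still so for the second after the job is handed in, with the robot touching nothing.
It also fails if it takes over 70 s, if anything falls off the work surface, if the arm or the gripper's body presses on something with over 40 N, if the wrist force passes 120 N, or if a joint passes its speed limit or range.

ROBOT

A 6-joint arm with a two-finger parallel gripper is mounted at the origin on the work surface. World frame = base frame: x ahead of the robot, y to its left, z up, the work surface at z = 0. Lengths are in m, angles in degrees, forces in N, time in s.
With the tool pointing down it reaches from about 0.325 to 0.775 m from the base axis. Payload 5.5 kg.
Tool frame: the origin (TCP) lies on the front face of the gripper's body, between the roots of the fingers; the fingertips stand 73 mm ahead of it and the grasp point (between the pads) lies 54 mm ahead of it; z points along the fingers, y is the line along which they close (so a half turn about z gives the same grasp; the last joint's range is limited). The gripper opens to 85 mm and grips with 20 to 120 N. Pads are 22 mm wide; open, the fingers measure 114 mm over their backs; the gripper's body (76 mm by 85 mm) begins 54 mm behind the grasp point. The pads swing forward as they close: fully open they stand 13 mm farther back than shut.
Start: joints at [62.641, 5.22, 70.514, -0, 104.267, -3.249], TCP at [0.245, 0.548, 0.304] pointing down, gripper open.
Joint ranges: [-164.24, 164.24], [-49.07, 125.15], [9.68, 141.18], [-86.29, 266.29], [3.28, 154.24], [-151.56, 151.56]. Speed limits (degrees/s): [147.25, 147.25, 172.46, 180, 180, 180].

INTERFACE

Orientations are given as a 3x3 rotation matrix whose columns are the frame's x, y, z axes.
In Python, from cell import manip, eoat, telemetry, cams, ticket gives the robot as it stands. The module is installed in compiled form; this text tells all that it offers. Calls block until the motion is done:
- manip.move_ptp(position, orientation): joint-space move of the TCP to a pose.
- manip.move_straight(position, frame=None, velocity=0.15, guard=None): straight line of the TCP; frame=None keeps the orientation; velocity is the mean speed in m/s. With guard (N) it stops when the force on the tool has changed by that much, and returns True; else False.
- manip.goto_joints(angles): joint-space move.
- eoat.ungrasp() and eoat.gripper_close(): open the fingers fully, or close them until they stop; the grip force is fixed at half the most.
- manip.wait(seconds).
- manip.ik(position, orientation): joint angles nearest the present ones, or None.
- telemetry.sense(): the state.
- cams.snapshot(name): name is "scene" or "side" or "wrist"; returns (picture, depth): 480x640x3 uint8, red, green, blue; 480x640 float32, m along the optical axis (not along the pixel's ray), 0 where there is no reading.
- cams.calibration(name): a dict with "mtx" (3x3 intrinsics, pixels), "extrinsics" (4x4, takes a point from camera to world coordinates); the wrist camera has in their place "hand_eye" (4x4, takes a point from camera to tool coordinates, whose origin is the TCP and whose axes are the flange's). Camera axes: x right, y up, looking along -z (the intrinsics and any distortion apply to the point x, -y, -z); pixel columns grow to the right and rows downward; lengths in m; the calibration is good to about 2 mm. A picture is of the moment at which its call begins: read the wrist's pose just before it. calibration takes no time and is no camera call.
A pose or a line that the arm cannot do raises manip.MotionError and nothing moves.
- ticket.sign_off(): hands the job in; it is judged then, once.
Trained networks look in the newest picture that a camera, given by its name, has taken for a name from the list of things; names that differ only in an ending like _2 or _b are one class to them, and where a whole thing is asked for, a point or a joint stands for the part that bears it (a point fixed in the world has none). Each returns a list of dicts, best first, with "score" (0 to 1); they miss things now and then, are a little off and sometimes report something else, mostly with a low value. They report only what shows in the picture. A call takes as long as a camera call. They do not tell look-alikes from the thing itself.
- cams.spot_in(target, camera): "uv" ([column, row] in pixels, amid what is visible of it).
The state is a dict: "time_s": time; "qpos": joint angles; "qd": joint speeds; "tau": joint torques, N m; "eef_pos": TCP position; "ee_rot": TCP orientation; "contact_force": force on the tool from outside, world axes, zero at the start; "wrist_torque": the same for the moment, N m; "gripper_width": finger opening in m; "grasp_force": force on a finger pad.
Only numpy, scipy, OpenCV 4.12 (cv2) and the standard library are available. Lean on these libraries where they do the work, as an engineer would, in place of code of your own. Each camera call takes 0.05 s, during which the arm holds its last target. There are 200 camera calls.

## Working session

There is one attempt and no reset: what is moved stays moved. The work goes in short steps, each a Python script; the robot and the scene stay as the last script left them, time stands still between calls to the robot, and variables do not carry over. Pictures are saved under pics/ and viewed, at most 10 in all, crops included, and the job is handed in when it is done.

```bash
mkdir -p pics; cat > h.py <<'E'
import numpy as np, cv2
from cell import manip, eoat, telemetry, cams, ticket
def cam(name):
    c=cams.calibration(name); s=telemetry.sense()
    if 'extrinsics' in c: T=np.array(c['extrinsics'])
    else:
        W=np.eye(4);W[:3,:3]=s['ee_rot'];W[:3,3]=s['eef_pos'];T=W@np.array(c['hand_eye'])
    return c,T
def snap(name,fn=None):
    c,T=cam(name); p,d=cams.snapshot(name)
    if fn: cv2.imwrite('pics/'+fn,p[:,:,::-1])
    return p,d,c,T
def ray(uv,c,T):
    K=np.array(c['mtx']); dist=next((np.array(c[k],float) for k in c if 'dist' in k),None)
    q=cv2.undistortPoints(np.array(uv,float).reshape(-1,1,2),K,dist).reshape(-1,2)
    return np.c_[q[:,0],-q[:,1],-np.ones(len(q))]
def at_depth(uv,d,c,T):
    r=ray(uv,c,T); return r*np.reshape(d,(-1,1))@T[:3,:3].T+T[:3,3]
def at_z(uv,z,c,T):
    r=ray(uv,c,T)@T[:3,:3].T; return T[:3,3]+r*((z-T[2,3])/r[:,2])[:,None]
def cloud(d,c,T):
    v,u=np.nonzero(d>0); return at_depth(np.c_[u,v],d[v,u],c,T),u,v
E
python3 - <<'E'
from h import *
for n in ('scene','side'):
    p,d,c,T=snap(n,n+'0.png'); print(n,c.keys(),T[:3,3].round(3),(d>0).mean())
    np.savez(n+'0.npz',p=p,d=d)
    for t in ['rack','screen','honeycomb','pad','hearth','channel','block_top','tray','band','cup','nugget','stamp','pliers','flux','file']:
        try:
            for r in cams.spot_in(t,n)[:3]:
                uv=np.array(r['uv']);i=d[int(uv[1]),int(uv[0])]
                print(t,round(r['score'],2),uv.round(),at_depth(uv,i,c,T)[0].round(3) if i>0 else None)
        except Exception as e: print(t,e)
E
```

```text
scene dict_keys(['mtx', 'extrinsics']) [ 0.834 -0.415  0.737] 0.9960319010416666
rack 0.57 [395. 226.] [0.598 0.24  0.013]
screen 0.66 [435. 155.] None
screen 0.57 [404. 173.] [0.564 0.332 0.087]
screen 0.3 [396. 208.] [0.592 0.245 0.061]
honeycomb 0.71 [406. 178.] [0.572 0.331 0.077]
honeycomb 0.64 [400. 193.] [0.579 0.289 0.067]
pad 0.78 [394. 214.] [0.59  0.242 0.046]
pad 0.48 [396. 225.] [0.598 0.243 0.013]
hearth 0.81 [234. 420.] [ 0.576 -0.287  0.029]
channel 0.85 [235. 418.] [ 0.581 -0.285  0.043]
block_top 0.72 [235. 418.] [ 0.581 -0.286  0.042]
block_top 0.71 [399. 192.] [0.576 0.287 0.068]
block_top 0.33 [325. 268.] [0.525 0.062 0.005]
tray 0.81 [315. 280.] [0.522 0.026 0.003]
band 0.55 [343. 281.] [0.573 0.056 0.   ]
cup 0.7 [407. 177.] [0.572 0.334 0.078]
cup 0.7 [315. 280.] [0.524 0.026 0.003]
cup 0.57 [325. 269.] [0.526 0.06  0.004]
stamp 0.47 [287. 276.] [ 0.472 -0.002  0.011]
pliers 0.64 [301. 202.] [0.37  0.198 0.007]
flux 0.85 [397. 329.] [ 0.724 -0.014  0.049]
flux 0.72 [314. 278.] [0.521 0.026 0.007]
file 0.7 [160. 334.] [ 0.351 -0.237  0.01 ]
side dict_keys(['mtx
[... 425 characters left out ...]
] [ 0.558 -0.285  0.019]
hearth 0.54 [290. 191.] [0.538 0.242 0.056]
channel 0.86 [381. 355.] [ 0.56  -0.287  0.014]
block_top 0.73 [237. 238.] [0.359 0.169 0.013]
block_top 0.59 [379. 354.] [ 0.553 -0.287  0.022]
tray 0.71 [312. 261.] [0.52  0.027 0.001]
band 0.58 [327. 248.] [0.567 0.042 0.017]
nugget 0.6 [237. 239.] [0.357 0.168 0.007]
nugget 0.46 [380. 355.] [ 0.557 -0.287  0.013]
nugget 0.42 [333. 261.] [ 0.566 -0.001  0.013]
stamp 0.26 [311. 262.] [ 0.516  0.029 -0.002]
pliers 0.64 [238. 238.] [0.36  0.169 0.011]
flux 0.88 [386. 239.] [ 0.711 -0.013  0.05 ]
flux 0.55 [311. 262.] [0.516 0.027 0.   ]
file 0.7 [281. 367.] [ 0.341 -0.223  0.001]
file 0.34 [388. 240.] [ 0.713 -0.018  0.049]
```

View pics/scene0.png

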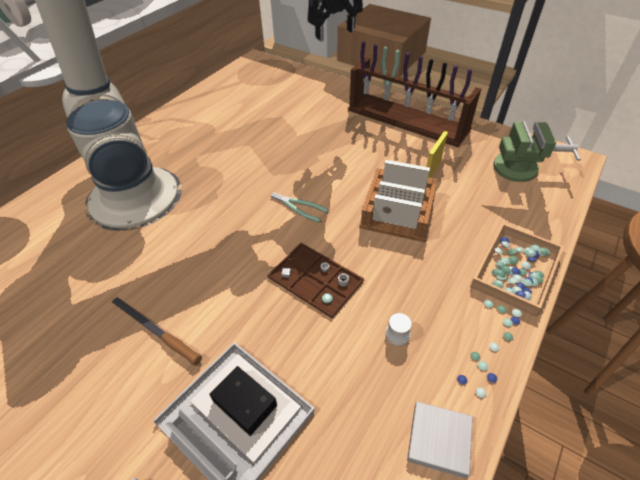

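View pics/side0.png

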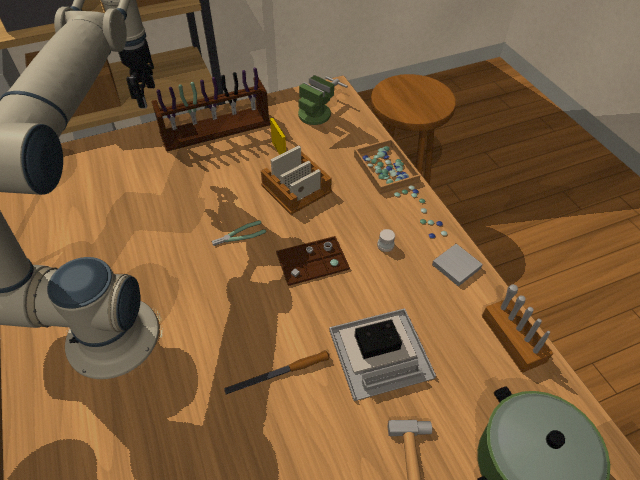

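The scene view shows the tall white board in the rearmost slot at (404,175), with a yellow look-alike outside the rack at (437,155). The tray is at (315,280), with the band probably at (343,280). The hearth is at (235,415), with its channel on the lower-left side. The side view agrees. Next I refine from above with the wrist camera.

```bash
python3 - <<'E'
from h import *
R=np.array([[1,0,0],[0,-1,0],[0,0,-1.]])
s=telemetry.sense(); print(np.round(s['ee_rot'],3).tolist())
print(np.round(cams.calibration('wrist')['hand_eye'],3).tolist())
for n,pos in (('rack',[.57,.24,.40]),('tray',[.52,-.02,.32]),('hearth',[.56,-.32,.36])):
    try: manip.move_ptp(pos,R)
    except manip.MotionError as e: print(n,e); continue
    manip.wait(.2)
    p,d,c,T=snap('wrist',n+'1.png'); np.savez(n+'1.npz',p=p,d=d,T=T,K=c['mtx'])
    P,u,v=cloud(d,c,T); print(n,telemetry.sense()['qpos'],P.min(0).round(3),P.max(0).round(3))
    print('bench z',np.median(P[abs(P[:,2])<.01,2]))
    for t in {'rack':['screen','rack'],'tray':['tray','band','cup','nugget','stamp'],'hearth':['hearth','block_top','channel']}[n]:
        for r in cams.spot_in(t,'wrist')[:3]:
            uv=np.array(r['uv']);print(t,round(r['score'],2),uv.round(),at_depth(uv,d[int(uv[1]),int(uv[0])],c,T)[0].round(3))
print(telemetry.sense()['time_s'])
a=np.hstack([cv2.resize(cv2.imread(f'pics/{n}1.png'),(400,300)) for n in('rack','hearth')])
b=cv2.resize(cv2.imread('pics/tray1.png'),(400,300))
cv2.imwrite('pics/m1.png',np.vstack([a,np.hstack([b,b*0])]))
E
```

```text
[[-0.913, 0.409, -0.0], [0.409, 0.913, -0.0], [0.0, -0.0, -1.0]]
[[-0.001, 0.956, 0.295, 0.075], [1.0, 0.001, -0.001, 0.001], [-0.001, 0.295, -0.956, -0.07], [0.0, 0.0, 0.0, 1.0]]
rack [1.97431212e+01 1.07489288e+01 5.46158308e+01 8.42468681e-04
 1.14648508e+02 1.09669451e+02] [ 0.042 -0.313 -0.004] [0.801 0.758 0.428]
bench z 0.0003848588733476599
screen 0.9 [126. 182.] [0.593 0.476 0.054]
screen 0.75 [240. 204.] [0.57  0.335 0.075]
rack 0.72 [288. 180.] [0.59  0.284 0.013]
rack 0.59 [452. 224.] [0.532 0.061 0.016]
rack 0.24 [459. 191.] [0.576 0.053 0.006]
tray [-5.84651272e+00 -6.78401625e+00  8.07429625e+01  8.19364606e-03
  1.06014302e+02  8.40624270e+01] [ 0.096 -0.478 -0.003] [0.726 0.442 0.348]
bench z 0.00047572485589458813
tray 0.59 [277. 199.] [0.53 0.03 0.01]
band 0.79 [249. 155.] [0.577 0.059 0.007]
band 0.17 [280. 199.] [0.529 0.027 0.007]
cup 0.58 [251. 201.] [0.527 0.06  0.008]
nugget 0.64 [307. 161.] [ 0.571 -0.004  0.014]
stamp 0.74 [300. 255.] [0.465 0.005 0.015]
hearth [-3.26541595e+01  1.35574587e+01  5.55041361e+01  6.77224586e-03
  1.10910313e+02  5.72408672e+01] [-0.112 -1.178 -0.377] [0.779 0.19  0.388]
bench z 0.0004951625875697085
hearth 0.71 [288. 189.] [ 0.58  -0.282  0.045]
block_top 0.76 [284. 189.] [ 0.58  -0.277  0.045]
channel 0.79 [287. 192.] [ 0.577 -0.281  0.045]
channel 0.54 [ 54. 228.] [0.523 0.026 0.004]
6.8083
```

View pics/m1.png

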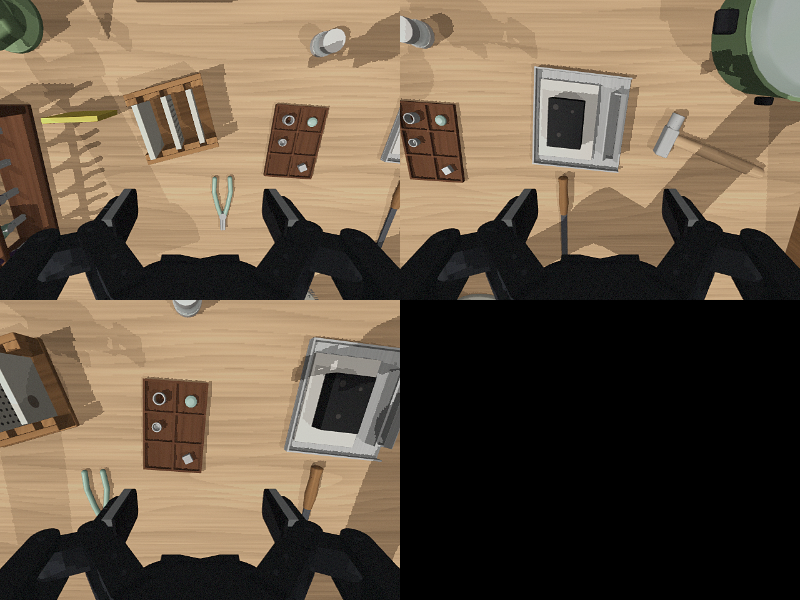

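The wrist views show the screen as the leftmost board of the rack. The ring with the bore sits in the tray's far-left pocket, (249,155) at full resolution. The hearth's channel is on its -y (right) side. Next I fit edges from depth.

```bash
cat > fit.py <<'E'
from h import *
def load(n):
    f=np.load(n+'.npz'); c={'mtx':f['K']}; P,u,v=cloud(f['d'],c,f['T']); return P,f['p'][v,u].astype(int)
def box(Q,txt):
    r=cv2.minAreaRect(Q[:,:2].astype(np.float32)*1000); print(txt,len(Q),'z',np.median(Q[:,2]).round(4),'med',np.median(Q[:,:2],0).round(4),'rect',np.round(r[0],1),np.round(r[1],1),round(r[2],1))
    return r
def near(P,x,y,r,z0,z1): return (np.hypot(P[:,0]-x,P[:,1]-y)<r)&(P[:,2]>z0)&(P[:,2]<z1)
E
python3 - <<'E'
from fit import *
P,C=load('rack1')
m=near(P,.57,.335,.08,.100,.115); box(P[m],'screen top')
m=near(P,.57,.335,.08,.090,.120); print(np.percentile(P[m][:,2],[5,50,95]).round(4))
m=near(P,.58,.285,.14,.053,.065); box(P[m],'cheek tops')
m=near(P,.58,.27,.06,.075,.088); box(P[m],'low boards')
P,C=load('hearth1')
dark=C.max(1)<60
m=near(P,.58,-.28,.08,.035,.052); box(P[m&dark],'block');box(P[m],'block all')
m=near(P,.57,-.29,.16,.010,.022); box(P[m],'rim')
m=near(P,.57,-.37,.11,.026,.045)&(P[:,1]<-.335); box(P[m],'lips')
print(np.histogram(P[m][:,1],20))
P,C=load('tray1')
m=near(P,.577,.059,.02,.013,.024); box(P[m],'band top')
m=near(P,.525,.028,.12,.005,.012); box(P[m],'tray')
for x,y in((.527,.06),(.571,-.004),(.465,.005)): box(P[near(P,x,y,.016,.011,.024)],'part')
E
```

```text
screen top 985 z 0.1073 med [0.5697 0.3391] rect [566.5 339. ] [99.6 10.7] 15.3
[0.093  0.107  0.1085]
cheek tops 4299 z 0.0602 med [0.6148 0.2957] rect [572.4 317.1] [144.  195.9] 15.3
low boards 1622 z 0.0822 med [0.5871 0.2792] rect [584.6 272.9] [99.7 56.5] 15.4
block 4208 z 0.0444 med [ 0.5709 -0.2546] rect [ 568.7 -253.5] [63.2 89.8] 83.6
block all 4805 z 0.0443 med [ 0.571  -0.2565] rect [ 572.5 -290.3] [137.6 113.5] 83.8
rim 8497 z 0.0127 med [ 0.5792 -0.2563] rect [ 533.2 -314.3] [262.4 246.6] 83.7
lips 1669 z 0.0293 med [ 0.5493 -0.3575] rect [ 557.5 -403.8] [138.8 131.6] 89.0
(array([ 35, 109, 131, 148, 112,  55,   6,   0,   0,   0,   0,   0,   0,
         0,   0,  27, 324, 404, 146, 172]), array([-0.47360591, -0.46667614, -0.45974636, -0.45281658, -0.44588681,
       -0.43895703, -0.43202725, -0.42509748, -0.4181677 , -0.41123792,
       -0.40430815, -0.39737837, -0.39044859, -0.38351882, -0.37658904,
       -0.36965926, -0.36272949, -0.35579971, -0.34886993, -0.34194016,
       -0.33501038]))
band top 160 z 0.0181 med [0.5754 0.0524] rect [575.3  51.9] [21.  20.9] 26.3
tray 5726 z 0.0084 med [0.5345 0.0307] rect [521.3  29.8] [112.2 166.6] 85.9
part 99 z 0.015 med [0.5242 0.0611] rect [525.8  59.7] [15.8 16.2] 85.7
part 231 z 0.0127 med [ 0.5703 -0.0019] rect [570.1  -2.2] [19.3 19.1] 6.9
part 184 z 0.0141 med [0.4655 0.0052] rect [464.8   5.5] [15.9 16. ] 24.9
```

```bash
cat >> h.py <<'E'
def Rz(a):
    a=np.radians(a);return np.array([[np.cos(a),np.sin(a),0],[np.sin(a),-np.cos(a),0],[0,0,-1.]])
def st(t=''):
    s=telemetry.sense();print(t,'t',round(s['time_s'],2),'tcp',np.round(s['eef_pos'],4),'w',round(s['gripper_width'],4),'gf',np.round(s['grasp_force'],1),'F',np.round(s['contact_force'],1),'M',np.round(s['wrist_torque'],2));return s
E
python3 - <<'E'
from fit import *
P,C=load('hearth1')
b=np.array([.5687,-.2535]);a=np.radians(-6.4);x=np.array([np.cos(a),np.sin(a)]);y=np.array([-x[1],x[0]])
ch=b-.09*y;print('channel',ch)
Q=P[:,:2]-ch;X=Q@x;Y=Q@y
for lo in np.arange(-.03,.04,.0025):
    m=(abs(X)<.05)&(Y>lo)&(Y<lo+.0025);print(round(lo*1e3,1),m.sum(),np.percentile(P[m,2],[10,50,90]).round(3) if m.sum()>3 else '')
m=(abs(Y)<.02)&(P[:,2]>.02)&(abs(X)<.12);print('x range',np.percentile(X[m],[.5,50,99.5]))
# grasp screen
g=np.array([.5665,.339]); R=Rz(15.3)
zt=.107-.007+.054
manip.move_ptp([*g,zt+.12],R); manip.move_straight([*g,zt+.02],velocity=.2)
st(); hit=manip.move_straight([*g,zt],velocity=.05,guard=8); print(hit); st()
eoat.gripper_close(); s=st('closed')
E
```

```text
channel [ 0.5586678  -0.34293911]
-30.0 1010 [0.001 0.352 0.354]
-27.5 945 [0.001 0.351 0.354]
-25.0 528 [0.001 0.349 0.356]
-22.5 992 [0.005 0.341 0.358]
-20.0 1356 [0.31  0.335 0.358]
-17.5 2339 [0.308 0.329 0.356]
-15.0 641 [0.036 0.355 0.369]
-12.5 837 [0.034 0.367 0.37 ]
-10.0 634 [0.029 0.365 0.372]
-7.5 939 [0.005 0.365 0.374]
-5.0 981 [0.005 0.369 0.378]
-2.5 1012 [0.005 0.372 0.38 ]
-0.0 1126 [0.005 0.375 0.383]
2.5 968 [0.005 0.376 0.384]
5.0 891 [0.006 0.378 0.386]
7.5 936 [0.03  0.378 0.386]
10.0 1053 [0.034 0.377 0.386]
12.5 1236 [0.037 0.373 0.386]
15.0 1305 [0.006 0.373 0.386]
17.5 1106 [0.005 0.373 0.385]
20.0 975 [0.005 0.372 0.379]
22.5 946 [0.005 0.372 0.379]
25.0 938 [0.005 0.372 0.379]
27.5 935 [0.005 0.372 0.379]
30.0 963 [0.005 0.372 0.379]
32.5 984 [0.005 0.371 0.379]
35.0 1030 [0.012 0.371 0.381]
37.5 1094 [0.013 0.372 0.386]
40.0 1088 [0.013 0.373 0.386]
x range [-0.06193417  0.01778453  0.06166823]
 t 9.82 tcp [0.567  0.3389 0.1753] w 0.0852 gf 0.0 F [-0.2  0.6  0.2] M [ 0.04 -0.01 -0.02]
False
 t 10.38 tcp [0.5664 0.339  0.1536] w 0.0854 gf 0.0 F [-0.4 -0.1 -0.3] M [-0.01 -0.04  0.01]
closed t 11.05 tcp [0.5666 0.339  0.1542] w 0.0088 gf 59.4 F [ 1.3 -0.9  1.7] M [-0.05 -0.05 -0.  ]
```

```bash
python3 - <<'E'
from h import *
g=[.5665,.339];ch=[.5587,-.3429]
manip.move_straight([*g,.19],velocity=.06);st('up')
manip.move_straight([*g,.29],velocity=.2);st('up2')
manip.move_ptp([*ch,.27],Rz(-6.4));manip.move_straight([*ch,.215],velocity=.15);manip.wait(.3);st('over')
p,d,c,T=snap('wrist','held.png');np.savez('held.npz',p=p,d=d,T=T,K=c['mtx'])
P,u,v=cloud(d,c,T)
p2,d2,c2,T2=snap('side','side1.png')
cv2.imwrite('pics/held2.png',np.hstack([cv2.resize(p[:,:,::-1],(400,300)),p2[250:475,240:540,::-1].repeat(1,0)[:225].copy() if 0 else cv2.resize(p2[250:475,240:540,::-1],(400,300))]))
E
```

```text
up t 11.8 tcp [0.5664 0.339  0.1898] w 0.0091 gf 59.2 F [ 0.8  0.  -1.7] M [-0.04 -0.01  0.01]
up2 t 12.45 tcp [0.5664 0.3389 0.2885] w 0.0089 gf 59.1 F [-0.4  0.2 -1.3] M [-0.01 -0.01 -0.06]
over t 15.69 tcp [ 0.559  -0.3431  0.2164] w 0.0088 gf 59.1 F [ 0.3  0.9 -1.8] M [-0.02 -0.    0.03]
```

View pics/held2.png

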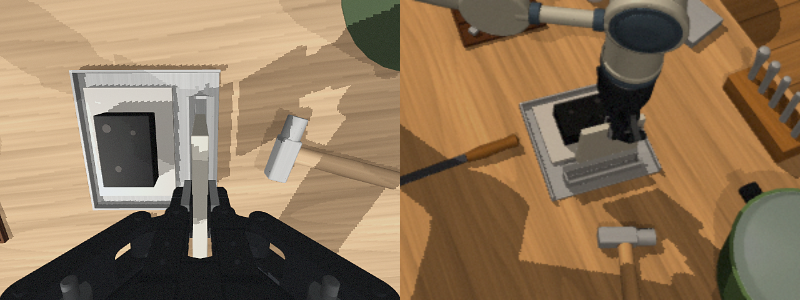

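The board is held upright above the channel: in the left panel it is at (200,190), lined up with the channel at (200,120). Next I lower it under guard.

```bash
python3 - <<'E'
from h import *
ch=[.5587,-.3429]
h=manip.move_straight([*ch,.165],velocity=.06,guard=8);st(h)
if not h:
    h=manip.move_straight([*ch,.1445],velocity=.025,guard=6);st(h)
E
```

```text
False t 16.77 tcp [ 0.5589 -0.343   0.1657] w 0.0088 gf 59.1 F [ 0.3 -0.3 -0.6] M [ 0.01 -0.02 -0.01]
True t 17.48 tcp [ 0.5585 -0.3429  0.1462] w 0.0092 gf 59.8 F [ 1.4 -0.1  4.4] M [-0.03 -0.06  0.05]
```

```bash
python3 - <<'E'
from h import *
ch=[.5587,-.3429]
eoat.ungrasp();st('rel')
manip.move_straight([*ch,.27],velocity=.15)
b=[.5753,.0519];R=Rz(131)
manip.move_ptp([*b,.25],R);st()
manip.wait(.2)
p,d,c,T=snap('wrist','band2.png');P,u,v=cloud(d,c,T)
np.savez('band2.npz',p=p,d=d,T=T,K=c['mtx'])
for r in cams.spot_in('band','wrist')[:2]: print(r['score'],r['uv'],at_z(r['uv'],.015,c,T).round(4))
from fit import *
box(P[near(P,*b,.022,.013,.022)],'band')
p,d,c,T=snap('side','side2.png');cv2.imwrite('pics/s2.png',cv2.resize(p[220:440,230:530,::-1],(600,440)))
P,u,v=cloud(d,c,T); m=near(P,*ch,.07,.088,.12); box(P[m],'screen'); print(P[m,2].max())
E
```

```text
rel t 18.2 tcp [ 0.5581 -0.3425  0.1449] w 0.0854 gf 0.0 F [0.5 0.  0.9] M [-0.   -0.   -0.02]
 t 20.74 tcp [0.5754 0.0513 0.2497] w 0.085 gf 0.0 F [-0.3  0.3 -0.1] M [ 0.03 -0.01  0.01]
0.74 [317.4, 225.0] [[0.5771 0.0485 0.015 ]]
band 210 z 0.0181 med [0.5749 0.0521] rect [574.6  52.1] [20.8 21. ] 0.2
screen 308 z 0.0981 med [ 0.5527 -0.3439] rect [ 555.3 -342.1] [ 14.5 100.4] 81.9
0.10754986490409757
```

View pics/s2.png

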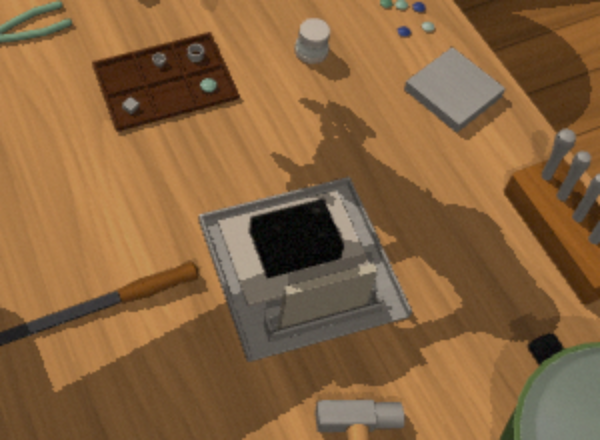

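View pics/band2.png

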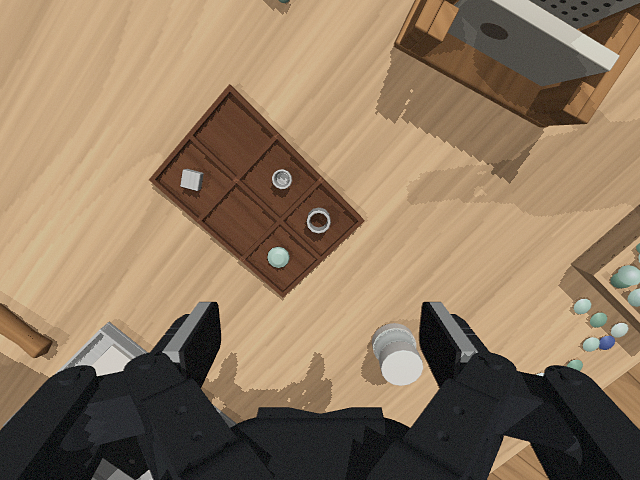

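The screen stands upright and fully seated: its top measures z≈0.098 where 0.099 is expected. The wrist view shows the ring with its open bore at (318,222), with the cup and nugget clear of the closing line. Next I pick the ring.

```bash
python3 - <<'E'
from h import *
b=[.575,.052]
manip.move_straight([*b,.10],velocity=.15);h=manip.move_straight([*b,.0815],velocity=.04,guard=6);st(h)
eoat.gripper_close();s=st('closed')
if .017<s['gripper_width']<.025:
    manip.move_straight([*b,.11],velocity=.05);st('up')
    manip.move_straight([*b,.24],velocity=.2);st('up')
    k=[.5687,-.2535]
    manip.move_ptp([*k,.24],Rz(83.6));manip.wait(.3);st('over')
    p,d,c,T=snap('wrist','b3.png');np.savez('b3.npz',p=p,d=d,T=T,K=c['mtx'])
    from fit import *
    P,u,v=cloud(d,c,T);C=p[v,u].astype(int)
    m=near(P,*k,.08,.035,.052);box(P[m&(C.max(1)<60)],'block')
E
```

```text
False t 22.85 tcp [0.5749 0.052  0.0812] w 0.0851 gf 0.0 F [0.3 0.3 0.1] M [-0.03  0.02 -0.02]
closed t 23.49 tcp [0.5752 0.052  0.082 ] w 0.0186 gf 58.6 F [0.3 0.3 3.1] M [ 0.05  0.06 -0.01]
up t 24.21 tcp [0.5749 0.052  0.1099] w 0.0186 gf 58.6 F [-0.1  0.9 -0.6] M [ 0.03  0.   -0.02]
up t 25.01 tcp [0.5746 0.052  0.2383] w 0.0185 gf 58.7 F [-0.3  1.  -1. ] M [-0.    0.01 -0.04]
over t 26.48 tcp [ 0.5691 -0.2525  0.2402] w 0.0187 gf 58.7 F [-0.8 -0.2 -0.4] M [0.01 0.04 0.  ]
block 8195 z 0.0443 med [ 0.5683 -0.251 ] rect [ 568.6 -252.8] [63.6 89. ] 83.7
```

View pics/b3.png

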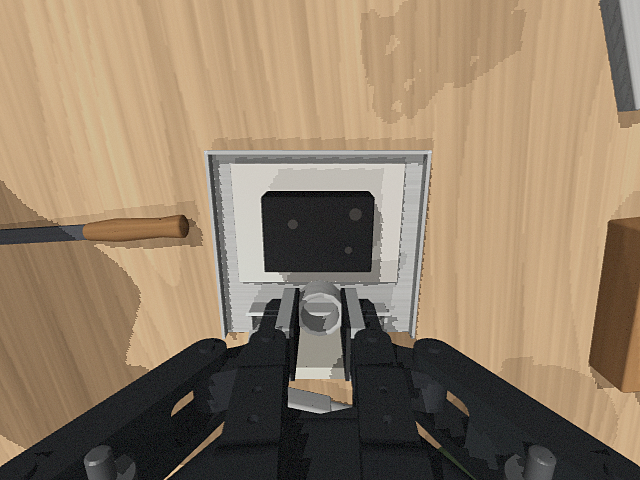

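The block is centred where I expected it, and the ring is held between the pads at (322,307). The reported width is a bit small, so I check for tilt.

```bash
python3 - <<'E'
from h import *
p=cv2.imread('pics/b3.png')[260:380,250:390];
p2,d2,c2,T2=snap('side');g=lambda a:cv2.resize(a,None,fx=4,fy=4,interpolation=2)
q=T2;K=np.array(c2['mtx']);X=np.linalg.inv(T2)@np.array([.569,-.2525,.17,1]);u=K[0,0]*X[0]/-X[2]+K[0,2];v=K[1,1]*-X[1]/-X[2]+K[1,2]
u,v=int(u),int(v);c=p2[v-60:v+60,u-30:u+30,::-1]
cv2.imwrite('pics/c4.png',np.hstack([g(p),g(c)]))
f=np.load('b3.npz');P=at_depth(np.argwhere(np.ones((60,60)))[:,::-1]+[292,280],f['d'][280:340,292:352].ravel(),{'mtx':f['K']},f['T'])
m=(np.hypot(P[:,0]-.569,P[:,1]+.2525)<.016)&(P[:,2]>.14)&(P[:,2]<.2);Q=P[m]
x=np.array([np.cos(np.radians(-6.4)),np.sin(np.radians(-6.4))]);y=np.array([-x[1],x[0]])
D=Q[:,:2]-[.569,-.2525]
for lo in np.arange(-.016,.016,.003):
    k=(D@y>lo)&(D@y<lo+.003)&(abs(D@x)<.009);print(round(lo*1e3),k.sum(),np.percentile(Q[k,2],[5,50,95]).round(4) if k.sum() else '')
E
```

```text
-16 0 
-13 1 [0.1739 0.1739 0.1739]
-10 204 [0.1644 0.1753 0.177 ]
-7 426 [0.1641 0.1718 0.1769]
-4 150 [0.1643 0.1729 0.1835]
-1 56 [0.1686 0.1767 0.1925]
2 44 [0.1757 0.1786 0.1975]
5 133 [0.1661 0.1762 0.1959]
8 375 [0.1644 0.1748 0.1842]
11 316 [0.1639 0.1724 0.1947]
14 0
```

View pics/c4.png

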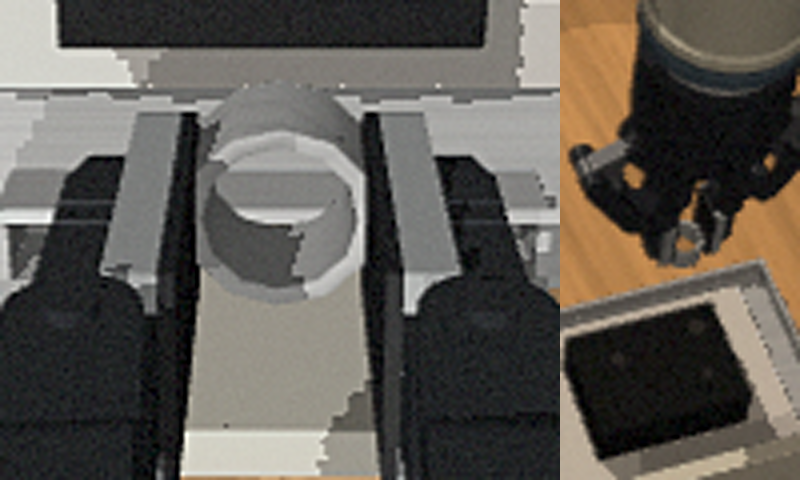

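```bash
python3 - <<'E'
from h import *
f=np.load('b3.npz');K=f['K'];T=f['T'];d=f['d'];im=cv2.imread('pics/b3.png')
R=Rz(83.6);o=np.array([.569,-.2525,.2402-.0775+.007])
def proj(X):
    q=(X-T[:3,3])@T[:3,:3];return np.c_[K[0,0]*q[:,0]/-q[:,2]+K[0,2],K[1,1]*q[:,1]/q[:,2]+K[1,2]]
th=np.linspace(0,2*np.pi,60)
out=[]
for tilt in (0,25,-25):
    I=cv2.resize(im[260:380,250:390],None,fx=3,fy=3,interpolation=2)
    t=np.radians(tilt);Ry=np.array([[np.cos(t),0,np.sin(t)],[0,1,0],[-np.sin(t),0,np.cos(t)]])
    for r,z,col in((11,-7,(0,255,255)),(8.5,-7,(255,0,0)),(11,7,(0,0,255)),(8.5,7,(0,255,0))):
        # -tool z is up; z positive -> lower end in tool frame
        L=np.c_[r*np.cos(th),r*np.sin(th),z+0*th]/1e3
        uv=(proj(o+(L@Ry.T)@R.T)-[250,260])*3+1
        cv2.polylines(I,[uv.astype(int).reshape(-1,1,2)],True,col,1)
    out.append(I[:300,60:320])
cv2.imwrite('pics/ov.png',np.hstack(out))
# plane fit of bright rim
v,u=np.nonzero(im[:,:,1]>195);m=(u>298)&(u<345)&(v>290)&(v<338);P=at_depth(np.c_[u,v][m],d[v[m],u[m]],{'mtx':K},T)
P=P[(P[:,2]>.155)&(P[:,2]<.19)];c=np.median(P,0);n=np.linalg.svd(P-c)[2][2];print(len(P),c,n,R.T@n)
E
```

```text
46 [ 0.57848233 -0.25418677  0.1763526 ] [ 0.01905974 -0.0326729   0.99928435] [-0.03034471  0.02258297 -0.99928435]
```

View pics/ov.png

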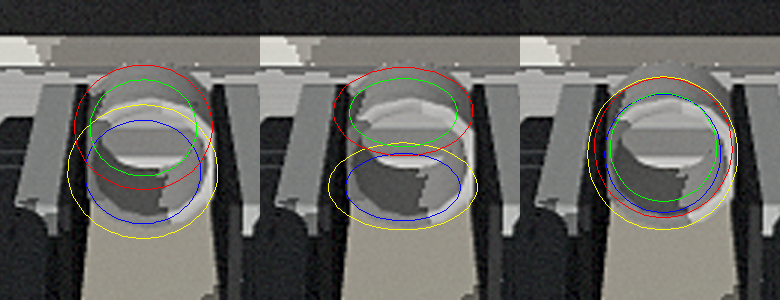

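The flat-ring overlay (left panel) matches. The rim plane also fits level, at z=0.176 as predicted, so the ring is not tilted. Next I lower it onto the block.

```bash
python3 - <<'E'
from h import *
k=[.5686,-.2540]
manip.move_straight([*k,.132],velocity=.15);manip.wait(.2);st()
h=manip.move_straight([*k,.1205],velocity=.02,guard=3.5);st(h)
if h or 1:
    eoat.ungrasp();st('rel')
    manip.move_straight([*k,.26],velocity=.12)
    manip.move_ptp([.52,-.2,.33],Rz(83.6));manip.wait(.3)
    p,d,c,T=snap('wrist','end.png')
    from fit import *
    P,u,v=cloud(d,c,T)
    box(P[near(P,*k,.03,.052,.064)],'band');box(P[near(P,.5587,-.3429,.07,.088,.12)],'screen')
    p,d,c,T=snap('side');cv2.imwrite('pics/s5.png',cv2.resize(p[140:440,200:500,::-1],(600,600)))
    st()
E
```

```text
t 27.64 tcp [ 0.5691 -0.2543  0.1336] w 0.0183 gf 58.7 F [-0.2  0.4 -1.1] M [0.02 0.09 0.01]
True t 28.14 tcp [ 0.5685 -0.254   0.122 ] w 0.0185 gf 59.1 F [0.2 0.2 4.9] M [ 0.04  0.02 -0.04]
rel t 28.8 tcp [ 0.5682 -0.2538  0.1212] w 0.0853 gf 0.0 F [-0.  -0.7 -0.1] M [-0.04  0.02 -0.03]
band 196 z 0.0576 med [ 0.5694 -0.2522] rect [ 569.6 -252.3] [20.9 21.7] 36.9
screen 1420 z 0.0987 med [ 0.5577 -0.3394] rect [ 558.  -341.3] [11.7 99.4] 84.0
 t 30.99 tcp [ 0.5201 -0.2003  0.3289] w 0.0855 gf 0.0 F [0.1 0.2 0.1] M [ 0.01 -0.03 -0.  ]
```

View pics/s5.png

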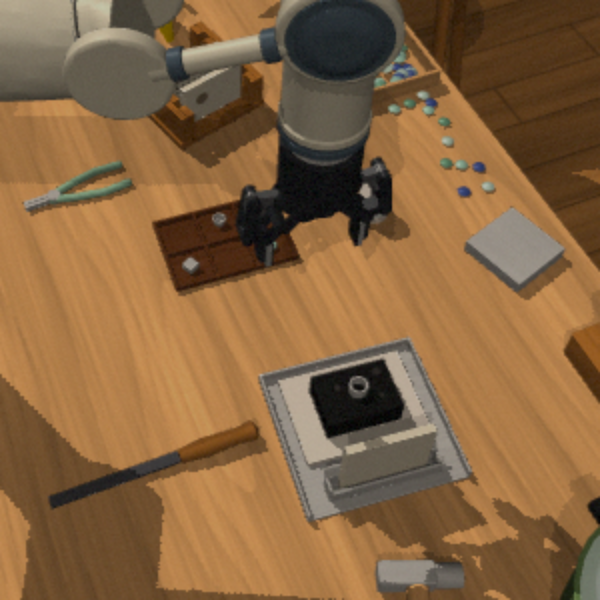

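The ring lies flat in the middle of the block at (358,387): its top is at z=0.058 and it is about 1 mm off centre. The board is seated in the channel at (390,450), with its top at 0.099. Nothing touches the robot.

```bash
python3 -c "
from cell import ticket
print(ticket.sign_off())"
```

```text
the job is handed in; nothing more can be done
None
```

The job is handed in at about 31 s: the tall fire board stands fully down in the hearth's channel, and the band ring lies flat about 1 mm from the middle of the charcoal block; no judging result came back.

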